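Shut the housing cover and tuck the closing strip under its lip

TASK

Press the housing's hinged blue cover down until it snaps fully shut past its spring catch. Then take the orange closing strip by its black rib, lay it on the aluminium ledge and slide its long edge well home under the cover's overhanging front lip, square and in the middle, without lifting the cover. Finish while still holding the strip pressed firmly flat on the ledge (do not let go), and leave everything else on the bench where it is.

Things in the scene. Friction and masses are not known exactly. Their poses are not given: they have to be found in the camera images.
- housing: Dark steel controller housing fixed to the bench, 280 mm (x) by 240 mm (y), 45 mm high without its cover. Origin: centre of its underside, on the bench. Its +x points from the ledge (robot side) to the hinge, +y along the ledge, z up. In front (local x -140 to -5 mm) lies the flat ledge, behind it an open well with a circuit board, closed by the cover.
- ledge: The flat aluminium ledge of the housing, 135 mm (x) by 240 mm (y); its top is 36 mm above the bench. Origin: centre of its underside, 16 mm below its top, at local (-72.5, 0, 20) mm in the housing; axes as the housing.
- seat (a point): Point on the ledge's top surface directly below the middle of the shut cover's front edge, 30 mm in front of the housing's origin, 36 mm above the bench; axes as the housing. The shut cover laps the ledge from here on towards +x: a slot 9 mm high, 236 mm wide, ending at an upright wall 25 mm in. 110 mm of open ledge lie in front of it.
- cover (a joint): Hinge angle of the blue cover, a plate 170 mm (x) by 236 mm (y) by 6 mm, rad: 0 is shut, grows as the front edge rises; starts at 0.35 to 0.65. Stiff: it stays where it is left. A spring catch holds it up: resistance begins at about 0.10, it snaps over at about 0.04 and is then held at 0 against a hard stop. Pushing it shut takes up to about 8 N on the pad.
- hinge (a point): Middle of the cover's hinge axis, which runs along the housing's y; 165 mm behind the cover's front edge, 48 mm above the bench; axes as the housing. The cover's top face lies 3 mm above the axis (across the plate).
- press_pad (a point): Middle of the black pad on top of the cover, 25 mm behind its front edge (140 mm from the hinge axis): the place to press. It moves with the cover; its z is square to the plate.
- lip (a point): Middle of the lower front edge of the cover; moves with it. Its x and z axes lie along and square to the plate.
- strip: Loose closing strip, 0.10 to 0.21 kg: orange plate 85 (x) by 150 (y) by 4 mm with a black upright rib 12 mm thick (x), 70 mm long (y), rising to 40 mm over the underside. Origin: underside, below the rib's middle; plate from x -20 to +65 mm; the +x edge is the one to tuck. Starts flat on the bench to the robot's right, +x roughly away from the robot; home, its +x agrees with the housing's.
- edge_left (a point): On the underside of the strip's +x edge, 70 mm to +y of its middle.
- edge_right (a point): On the underside of the strip's +x edge, 70 mm to -y of its middle.
- cup_a: White plastic cup of steel screws, 80 mm wide, 45 mm high, loose; origin under its centre. To be left alone; it and the strip may swap places.
- cup_b: The same kind of cup with brass screws, left of the housing. To be left alone.
- drill: Cordless drill lying on its side, about 180 by 230 by 60 mm. To be left alone.
- brackets: Stack of dark steel brackets, 55 by 140 by 30 mm. To be left alone.
- sockets: Black rack with five steel sockets, 50 by 150 by 40 mm. To be left alone.
- driver: Screwdriver with a yellow handle lying on the bench. To be left alone.

How it is judged:
By the outcome, as a careful person would: the job done as asked, in the order asked, and still so for the second after the job is handed in, while the arm keeps its last pose, push and grip.
It also fails if it takes over 54 s, if anything falls off the work surface, if the arm or the gripper's body presses on something with over 40 N, if the wrist force passes 120 N, or if a joint passes its speed limit or range.

ROBOT

A 7-joint arm with a two-finger parallel gripper is mounted at the origin on the work surface. World frame = base frame: x ahead of the robot, y to its left, z up, the work surface at z = 0. Lengths are in m, angles in rad, forces in N, time in s.
With the tool pointing down it reaches from about 0.4 to 0.85 m from the base axis. Payload 10.4 kg.
Tool frame: the origin (TCP) lies at the very end of the fingers, on their centre line; the grasp point (between the pads) lies r.tcp_to_grasp behind it (r.tcp_to_grasp is the distance from the TCP to the grasp point, in m); z points along the fingers, y is the line along which they close (so a half turn about z gives the same grasp; the last joint's range is limited). The gripper opens to 87 mm and grips with 3 to 60 N. Pads are 19 mm wide; open, the fingers measure 117 mm over their backs; the gripper's body (75 mm by 190 mm) begins 51 mm behind the grasp point.
Start: joints at [1.158, 0.332, -0.065, 1.46, 0.022, 1.35, -0.088], TCP at [0.238, -0.578, 0.223] pointing down, gripper open.
Joint ranges: [-2.6, 2.6], [-0.5, 2.12], [-1.47, 1.34], [0.16, 2.42], [-1.27, 4.41], [0.06, 2.06], [-2.6, 2.6]. Speed limits (rad/s): [2.22, 2.22, 2.79, 2.79, 3.14, 3.14, 3.14].

INTERFACE

Orientations are given as a unit quaternion [x, y, z, w].
In Python, from bench import monitor, cams, ticket, r gives the robot as it stands.
- The arm moves only by the shell command python3 -m crank 'ROWS' [OPENING] [FORCE]. ROWS is a JSON object whose one key "steps" holds a list of rows, each a list of 2 entries, a list of its own where there are three numbers: the shift along the world's x, y, z in units of 25 mm (1.0 is 25 mm), then the turn, a rotation vector about the world's x, y, z in units of 5 degrees (1.0 is 5 degrees). In form: {"steps": [[[x, y, z], [ax, ay, az]], ...]}. A call has 1 to 10 rows; each row shifts and turns the commanded pose from where the row before left it; what a row does not reach is not made up. A row lasts 1/12 s, in which the tool goes at most 41.7 mm and 7.16 degrees, less where a joint would pass 70% of its speed; a pose out of reach is approached as far as the arm can. A call is refused whole if a number of a shift passes 1 or a number of a turn 1, either way. A call with a gripper value outside its range is refused whole. OPENING is the finger opening in mm, from 0 to 87, set as the call begins (- or left out, the last holds). The fingers move at their own pace and stop on an object; FORCE is the grip in N (left out, the last holds). Time passes only in rows, so rows that do not move let the fingers close. It gives the time, the measured TCP pose, the force, the opening and the grip force at its end, in the units of the state.
- monitor.read_state(): the state, without advancing time (a new reading comes with each control period).
- cams.camera(name): name is "side" or "top"; returns a dict with "pixels" (480x640x3 uint8, blue, green, red), "z_map" (480x640 float32, m along the optical axis (not along the pixel's ray), 0 where there is no reading), "vfov" (degrees; the focal length in pixels is half the picture's height over the tangent of half this angle, whatever the lens; pixels are square), "cx", "cy" (the principal point, pixels), "T" (4x4, takes a point from camera to world coordinates). Camera axes: x right, y up, looking along -z (the intrinsics and any distortion apply to the point x, -y, -z); pixel columns grow to the right and rows downward; lengths in m; the calibration is good to about 2 mm. A picture is of the moment at which its call begins.
- ticket.close_job(): hands the job in; it is judged then, once.
The state is a dict: "time": time; "joint_positions": joint angles; "joint_vel": joint speeds; "joint_torque": joint torques, N m; "ee_pos": TCP position; "eef_rot": TCP orientation; "ft_force": force on the tool from outside, world axes, zero at the start; "torque": the same for the moment, N m; "width": finger opening in m; "grip_force": force on a finger pad.
Only numpy, scipy, OpenCV 4.12 (cv2) and the standard library are available. Lean on these libraries where they do the work, as an engineer would, in place of code of your own. Each camera call takes 0.05 s, during which the arm holds its last target. There are 200 camera calls.

## Working session

There is one attempt and no reset: what is moved stays moved. The work goes in short steps, Python scripts to look and compute and a shell command to move; the robot and the scene stay as the last step left them, time stands still between calls to the robot, and variables do not carry over. Pictures are saved under pics/ and viewed, at most 10 in all, crops included, and the job is handed in when it is done.

```bash
ls; mkdir -p pics; cat > h.py <<'E'
import numpy as np, cv2
from bench import monitor, cams, ticket, r
def shot(n):
    c=cams.camera(n); c['f']=240/np.tan(np.radians(c['vfov'])/2); c['T']=np.array(c['T']); return c
def cloud(c):
    v,u=np.mgrid[:480,:640]; z=c['z_map']
    P=np.stack([(u-c['cx'])/c['f']*z,-(v-c['cy'])/c['f']*z,-z,np.ones_like(z)],-1)
    return (P@c['T'].T)[...,:3]
def ray(c,uv,h):
    d=c['T'][:3,:3]@np.array([(uv[0]-c['cx'])/c['f'],-(uv[1]-c['cy'])/c['f'],-1]); o=c['T'][:3,3]
    return o+d*(h-o[2])/d[2]
E
python3 - <<'E'
from h import *
for n in('side','top'):
    c=shot(n); cv2.imwrite(f'pics/{n}0.png',c['pixels']); print({k:v for k,v in c.items() if k not in('pixels','z_map')}, (c['z_map']>0).mean())
print(monitor.read_state(), r.tcp_to_grasp)
E
```

```text
pics
{'vfov': 43.340090977658264, 'cx': 323.54234481038856, 'cy': 237.89679225541786, 'T': array([[-0.96040294, -0.22328934,  0.16663751,  0.8585366 ],
       [ 0.27851091, -0.78573529,  0.55231488,  1.04181394],
       [ 0.00760695,  0.5768552 ,  0.816811  ,  1.59756923],
       [ 0.        ,  0.        ,  0.        ,  1.        ]]), 'f': np.float64(604.0123628743365)} 0.9960904947916667
{'vfov': 49.37313810514906, 'cx': 315.4944894765919, 'cy': 237.02101350256677, 'T': array([[ 0.01278318,  0.98264574, -0.18505119,  0.29317552],
       [-0.99971511,  0.00882915, -0.02217554, -0.02315812],
       [-0.02015686,  0.18528195,  0.98247865,  1.32944851],
       [ 0.        ,  0.        ,  0.        ,  1.        ]]), 'f': np.float64(522.119783229455)} 0.9962044270833333
{'time': 0.1, 'joint_positions': array([ 1.15842803,  0.33281727, -0.06466901,  1.4608636 ,  0.02156242,
        1.34988395, -0.08852116]), 'joint_vel': array([ 7.58258679e-05, -4.17375750e-03,  5.27341241e-04, -2.10502459e-03,
       -7.00638395e-04,  1.96317811e-03,  9.73694925e-04]), 'joint_torque': array([ 2.24905561e-03, -6.24546075e+01,  2.51232827e-02, -3.90718281e+01,
       -6.14722073e-02,  3.66427365e-02,  9.44788985e-05]), 'ee_pos': array([ 0.23734403, -0.57780693,  0.22182504]), 'eef_rot': array([ 9.81073723e-01,  1.93633524e-01, -1.38870985e-04, -6.24166760e-04]), 'ft_force': array([ 0.37690326,  0.0143701 , -0.24714074]), 'torque': array([ 0.02378615,  0.00973881, -0.05586135]), 'grip_force': 0.0, 'width': 0.08694932295387797} 0.0187
```

View pics/top0.png

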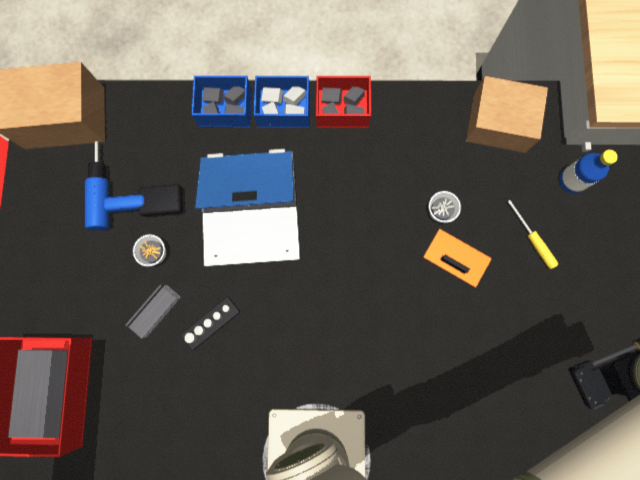

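View pics/side0.png

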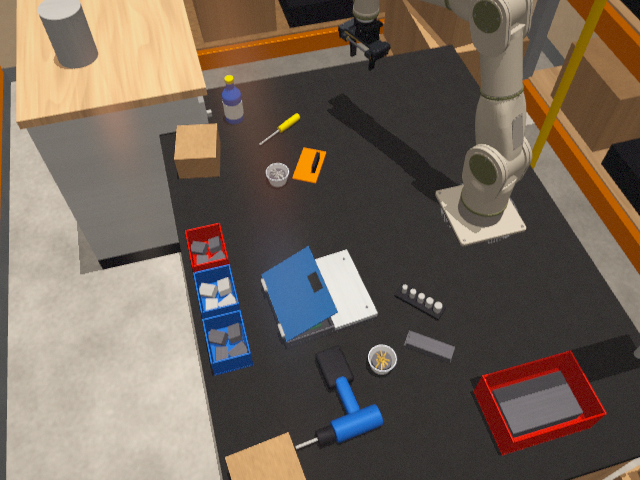

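Top view: ledge about (251,236), cover pad at (245,195), strip at (458,258) with its rib at (455,261), and a cup just behind it at (445,207). The side view agrees: strip (310,165), ledge (348,288), pad (315,282).

```bash
cat > find.py <<'E'
from h import *
def biggest(m,box=None):
    m=m.astype(np.uint8)
    if box: k=np.zeros_like(m); k[box[1]:box[3],box[0]:box[2]]=1; m=m*k
    cs=cv2.findContours(m,0,2)[0]; return max(cs,key=cv2.contourArea)
def rect(c,cn,h):
    p=np.array([ray(c,q[0],h)[:2] for q in cn])*1000
    return cv2.minAreaRect(p.astype(np.float32))
E
python3 - <<'E'
from find import *
from scipy.spatial import ConvexHull
B={'top':((190,200,310,275),(400,210,520,300),(190,145,305,215)),'side':((290,230,390,340),(280,130,340,190),(255,240,345,345))}
for n in B:
    c=shot(n); im=c['pixels'].astype(int); b,g,rr=im[...,0],im[...,1],im[...,2]; P=cloud(c)
    led=biggest((b>190)&(rr>190),B[n][0]); print(n,'ledge',rect(c,led,.036))
    org=biggest((rr>180)&(b<80)&(g>60),B[n][1]); print('strip',rect(c,org,.004))
    x0,y0,x1,y1=B[n][1]
    m=np.zeros((480,640),np.uint8); cv2.drawContours(m,[org],-1,1,-1)
    rib=(m>0)&(im.max(-1)<90); rc=biggest(rib); print('rib@.04',rect(c,rc,.04))
    q=P[(m>0)]; top=q[q[:,2]>.03]; print('rib pts',len(top),top.mean(0), top[:,2].max()) 
    if len(top)>5: print(cv2.minAreaRect((top[:,:2]*1000).astype(np.float32)))
    print('plate z',np.median(q[:,2]))
    bl=biggest((b>100)&(rr<60)&(b-rr>60),B[n][2]); m[:]=0; cv2.drawContours(m,[bl],-1,1,-1); m=cv2.erode(m,np.ones((5,5)))
    q=P[m>0]; ctr=q.mean(0); nrm=np.linalg.svd(q-ctr,full_matrices=False)[2][2]; nrm*=np.sign(nrm[2]); print('cover n',nrm,np.arccos(nrm[2]),ctr)
    pad=(m>0)&(im.max(-1)<70); pp=P[pad]; print('pad',pad.sum(),pp.mean(0))
    print('ledge z',np.median(P[led[:,0,1].min()+10:led[:,0,1].max()-10,led[:,0,0].min()+25:led[:,0,0].max()-25,2]))
E
```

```text
top ledge ((539.0875244140625, 171.18801879882812), (135.73690795898438, 238.9055938720703), 4.611494541168213)
strip ((493.5129089355469, -354.94061279296875), (150.863525390625, 86.91252899169922), 59.612327575683594)
rib@.04 ((471.490234375, -339.23309326171875), (69.39408874511719, 15.101497650146484), 59.86602783203125)
rib pts 167 [ 0.46234856 -0.32556425  0.10857283] 1.329448510475384
((401.53369140625, -187.89369201660156), (59.89759826660156, 389.78125), 24.59943962097168)
plate z 0.004171839269935584
cover n [0.46824481 0.00452577 0.88358719] 0.487328067766157 [0.63567656 0.26613866 0.10063193]
pad 0 [nan nan nan]
ledge z 0.034959313412075366
side ledge ((538.99462890625, 171.31243896484375), (131.6538848876953, 240.76414489746094), 4.616687774658203)
strip ((493.8885803222656, -355.52044677734375), (153.30172729492188, 85.88540649414062), 59.59869384765625)
rib@.04 ((478.516845703125, -328.2142639160156), (94.49699401855469, 15.719996452331543), 60.46148681640625)
rib pts 67 [ 0.49235462 -0.27999709  0.10982318] 1.5975692342655183
((669.0917358398438, 331.8773498535156), (1469.299560546875, 27.48644256591797), 73.98719024658203)
plate z 0.0053855549887279475
cover n [ 0.9345734  -0.35336294  0.04131807] 1.529466494892575 [0.62011706 0.26307428 0.11671497]
pad 0 [nan nan nan]
ledge z 0.03662751245830054<stdin>:16: RuntimeWarning: Mean of empty slice.
  ret = um.true_divide(
```

```bash
R='[[0.51,1,0],[0,0,0.25]]'; python3 -m crank '{"steps":[[[0.5,1,0],[0,0,0.25]],[[0.5,1,0],[0,0,0.25]],[[0.5,1,0],[0,0,0.25]],[[0.5,1,0],[0,0,0.25]],[[0.5,1,0],[0,0,0.25]],[[0.5,1,0],[0,0,0.25]],[[0.5,1,0],[0,0,0.25]],[[0.5,1,0],[0,0,0.25]],[[0.5,1,0],[0,0,0.25]],[[0.5,1,0],[0,0,0.25]]]}' 0 20
python3 -m crank '{"steps":[[[0.5,1,0],[0,0,0.25]],[[0.5,1,0],[0,0,0.25]],[[0.5,1,0],[0,0,0.25]],[[0.5,1,0],[0,0,0.25]],[[0.5,1,0],[0,0,0.25]],[[0.5,1,0],[0,0,0.25]],[[0.5,1,0],[0,0,0.25]],[[0.5,1,0],[0,0,0.25]],[[0.5,1,0],[0,0,0.25]],[[0.5,1,0],[0,0,0.25]]]}'
python3 -m crank '{"steps":[[[0.5,1,0],[0,0,0.25]],[[0.5,1,0],[0,0,0.25]],[[0.5,1,0],[0,0,0.25]],[[0.5,1,0],[0,0,0.25]],[[0.5,1,0],[0,0,0.25]],[[0.5,1,0],[0,0,0.25]],[[0.5,1,0],[0,0,0.25]],[[0.5,1,0],[0,0,0.25]],[[0.5,1,0],[0,0,0.25]],[[0.5,1,0],[0,0,0.25]]]}'
```

```text
time: 1.03
ee_pos: [0.3628, -0.3268, 0.2225]
eef_rot: [0.954, 0.3, -0.0, 0.0]
ft_force: [-0.1, 0.1, -0.8]
width: 0.0282
grip_force: 0.0
time: 1.87
ee_pos: [0.4879, -0.0769, 0.2226]
eef_rot: [0.916, 0.402, 0.0, 0.0]
ft_force: [0.8, -0.5, 0.2]
width: 0.0005
grip_force: 0.0
time: 2.7
ee_pos: [0.613, 0.1729, 0.2223]
eef_rot: [0.867, 0.499, -0.0, 0.0]
ft_force: [1.2, -0.3, -0.8]
width: 0.0004
grip_force: 0.0
```

```bash
python3 - <<'E'
from h import *
for n,b in(('top',(190,140,310,280)),('side',(240,230,390,350))):
    c=shot(n); x0,y0,x1,y1=b
    if n=='side':cv2.imwrite('pics/s1.png',cv2.resize(c['pixels'][y0:y1,x0:x1],None,fx=4,fy=4))
    P=cloud(c); 
    # cup / rib heights
    if n=='top':
        q=P[205:300,400:520].reshape(-1,3); t=q[(q[:,2]>.033)&(q[:,2]<.06)]
        print('rib',[cv2.minAreaRect((t[t[:,1]<t[:,1].max()+1][:,:2]*1000).astype(np.float32))])
        k=P[180:235,420:470].reshape(-1,3);k=k[(k[:,2]>.035)&(k[:,2]<.06)];print('cup',k.min(0),k.max(0))
E
```

```text
rib [((536.6068725585938, -326.79864501953125), (177.70999145507812, 80.08600616455078), 6.243073463439941)]
cup [ 0.57491002 -0.35783628  0.03501091] [ 0.65577958 -0.27861476  0.0524045 ]
```

```bash
python3 -m crank '{"steps":[[[0.2,0.1,-0.9],[0,0,0]],[[0.2,0.1,-0.9],[0,0,0]],[[0,0,-0.9],[0,0,0]],[[0,0,-0.8],[0,0,0]],[[0,0,-0.2],[0,0,0]],[[0,0,-0.2],[0,0,0]]]}'
```

```text
time: 3.3
ee_pos: [0.6221, 0.1761, 0.1243]
eef_rot: [0.867, 0.498, -0.001, -0.0]
ft_force: [-0.3, 0.0, 0.4]
width: 0.0003
grip_force: 0.0
```

```bash
python3 - <<'E'
from h import *
c=shot('side'); cv2.imwrite('pics/s2.png',cv2.resize(c['pixels'][230:350,240:390],None,fx=4,fy=4))
print(monitor.read_state()['ft_force'])
E
```

```text
[ 0.25375219  0.52300882 -0.22796766]
```

View pics/s2.png

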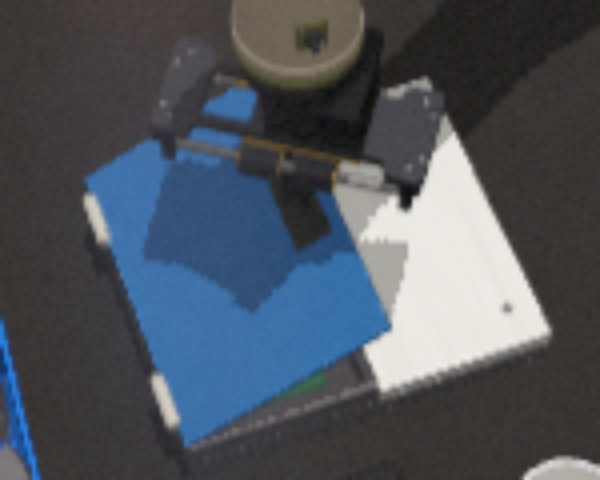

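The crop shows the gripper over the black pad, whose visible corner is at about (325,245). Cover untouched so far; I'll go on to contact.

```bash
python3 -m crank '{"steps":[[[0,0,-0.2],[0,0,0]],[[-0.05,0,-0.2],[0,0,0]],[[-0.1,0,-0.2],[0,0,0]],[[-0.1,-0.01,-0.2],[0,0,0]]]}'; python3 -m crank '{"steps":[[[-0.1,0,-0.2],[0,0,0]],[[-0.1,-0.01,-0.2],[0,0,0]],[[-0.08,0,-0.2],[0,0,0]],[[-0.08,-0.01,-0.2],[0,0,0]]]}'
```

```text
time: 3.68
ee_pos: [0.6164, 0.1767, 0.1053]
eef_rot: [0.867, 0.499, 0.001, 0.0]
ft_force: [0.1, 0.3, 1.3]
width: 0.0003
grip_force: 0.3
time: 4.02
ee_pos: [0.607, 0.1762, 0.0846]
eef_rot: [0.867, 0.499, 0.0, 0.0]
ft_force: [0.6, 0.0, 0.2]
width: 0.0006
grip_force: 0.3
```

```bash
python3 -m crank '{"steps":[[[0,0,-0.2],[0,0,0]],[[0,0,-0.2],[0,0,0]],[[0,0,-0.2],[0,0,0]],[[0,0,-0.2],[0,0,0]]]}';  python3 -m crank '{"steps":[[[0,0,-0.1],[0,0,0]],[[0,0,-0.1],[0,0,0]]]}'; python3 -m crank '{"steps":[[[0,0,-0.1],[0,0,0]],[[0,0,-0.1],[0,0,0]]]}'
```

```text
time: 4.35
ee_pos: [0.6072, 0.1761, 0.0647]
eef_rot: [0.867, 0.499, -0.0, -0.0]
ft_force: [-6.8, -2.3, 14.2]
width: 0.0006
grip_force: 6.8
time: 4.52
ee_pos: [0.6069, 0.1761, 0.06]
eef_rot: [0.867, 0.499, -0.001, -0.0]
ft_force: [-3.2, -0.6, 4.6]
width: 0.0007
grip_force: 2.4
time: 4.68
ee_pos: [0.6072, 0.1762, 0.0547]
eef_rot: [0.867, 0.499, 0.0, -0.0]
ft_force: [-1.0, -0.2, 1.8]
width: 0.0003
grip_force: 0.6
```

```bash
python3 -m crank '{"steps":[[[0,0,-0.05],[0,0,0]],[[0,0,-0.05],[0,0,0]]]}';  python3 -m crank '{"steps":[[[0,0,-0.05],[0,0,0]],[[0,0,-0.05],[0,0,0]],[[0,0,0],[0,0,0]]]}'
```

```text
time: 4.85
ee_pos: [0.6073, 0.176, 0.0521]
eef_rot: [0.867, 0.499, -0.0, 0.0]
ft_force: [0.2, 0.2, -0.5]
width: 0.0001
grip_force: 0.0
time: 5.1
ee_pos: [0.6074, 0.1761, 0.0513]
eef_rot: [0.867, 0.499, 0.0, 0.0]
ft_force: [-5.5, -2.4, 11.8]
width: 0.0005
grip_force: 5.9
```

```bash
python3 -m crank '{"steps":[[[0,0,0.5],[0,0,0]],[[0,0,1],[0,0,0]],[[0,0,1],[0,0,0]],[[0,0,1],[0,0,0]],[[-0.25,-1,0.5],[0,0,0]],[[-0.25,-1,0],[0,0,0]],[[-0.25,-1,0],[0,0,0]],[[-0.25,-1,0],[0,0,0]],[[-0.25,-1,0],[0,0,0]],[[-0.25,-1,0],[0,0,0]]]}'
python3 -m crank '{"steps":[[[-0.25,-1,0],[0,0,0]],[[-0.25,-1,0],[0,0,0]],[[-0.25,-1,0],[0,0,0]],[[-0.25,-1,0],[0,0,0]],[[-0.25,-1,0],[0,0,0]],[[-0.25,-1,0],[0,0,0]],[[-0.25,-1,0],[0,0,0]],[[-0.25,-1,0],[0,0,0]],[[-0.25,-1,0],[0,0,0]],[[-0.25,-1,0],[0,0,0]]]}' 50 20
python3 - <<'E'
from find import *
c=shot('top'); im=c['pixels'].astype(int); b,g,rr=im[...,0],im[...,1],im[...,2]; P=cloud(c)
cv2.imwrite('pics/t3.png',c['pixels'])
m=np.zeros((480,640),np.uint8); bl=biggest((b>80)&(rr<60)&(b-rr>50),(190,145,305,240)); cv2.drawContours(m,[bl],-1,1,-1); m=cv2.erode(m,np.ones((7,7)))
q=P[m>0]; ctr=q.mean(0); nrm=np.linalg.svd(q-ctr,full_matrices=False)[2][2]; nrm*=np.sign(nrm[2]); print('cover n',nrm,ctr, rect(c,bl,.051))
led=biggest((b>190)&(rr>190),(190,195,310,275)); print('ledge',rect(c,led,.036))
E
```

```text
time: 5.93
ee_pos: [0.5696, 0.025, 0.1507]
eef_rot: [0.867, 0.499, 0.0, 0.0]
ft_force: [-0.3, -0.4, -0.1]
width: 0.0007
grip_force: 0.0
time: 6.77
ee_pos: [0.5071, -0.2251, 0.1508]
eef_rot: [0.867, 0.499, 0.0, 0.0]
ft_force: [0.3, -0.4, 0.7]
width: 0.0495
grip_force: 0.0<stdin>:5: RuntimeWarning: Mean of empty slice.
  ret = um.true_divide(
Traceback (most recent call last):
IndexError: index 2 is out of bounds for axis 0 with size 0
```

View pics/t3.png

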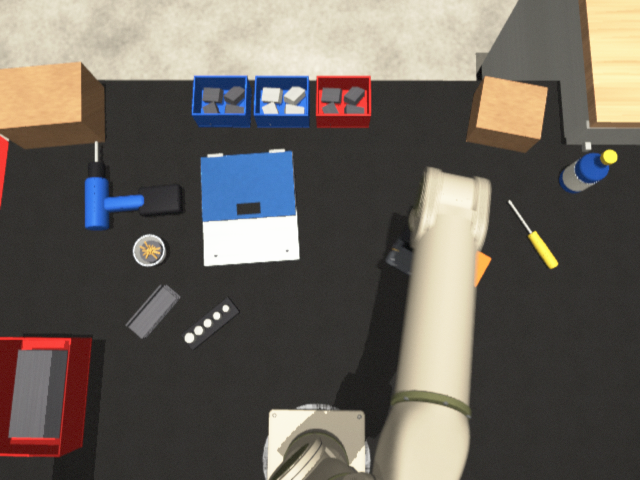

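```bash
python3 - <<'E'
from find import *
c=shot('top'); im=c['pixels'].astype(int); b,g,rr=im[...,0],im[...,1],im[...,2]; P=cloud(c)
q=P[160:212,215:280].reshape(-1,3); ctr=q.mean(0); nrm=np.linalg.svd(q-ctr,full_matrices=False)[2][2]; print('n',nrm,ctr); print(im[180,240],im[165,220])
m=(b>60)&(b-rr>40); bl=biggest(m,(190,130,305,240)); print('cover',rect(c,bl,.051))
led=biggest((b>170)&(rr>170),(190,195,310,275)); print('ledge',rect(c,led,.036))
E
```

```text
n [-0.92831864 -0.05102952 -0.36826688] [0.66514635 0.18139956 0.05454825]
[197 125  69] [197 124  68]
cover ((666.57080078125, 181.4791717529297), (171.8262939453125, 236.28158569335938), 4.7379350662231445)
ledge ((532.3245849609375, 170.54917907714844), (123.19560241699219, 239.21888732910156), 4.842828273773193)
```

Picture: cover is flat and shut (pad at 248,208); its footprint fits the 170×236 plate at shut height. The arm is short of the strip (480,262). Now grasp.

```bash
python3 -m crank '{"steps":[[[-0.26,-0.95,0],[0,0,0]],[[-0.26,-0.95,0],[0,0,0]],[[-0.26,-0.95,0],[0,0,0]],[[-0.26,-0.95,0],[0,0,0]],[[-0.26,-0.95,-0.6],[0,0,0]],[[0,0,-1],[0,0,0]],[[0,0,-1],[0,0,0]],[[0,0,-0.8],[0,0,0]]]}'
python3 -m crank '{"steps":[[[0,0,-0.6],[0,0,0]],[[0,0,-0.6],[0,0,0]],[[0,0,-0.6],[0,0,0]],[[0,0,-0.45],[0,0,0]],[[0,0,0],[0,0,0]]]}'
python3 -m crank '{"steps":[[[0,0,0],[0,0,0]],[[0,0,0],[0,0,0]],[[0,0,0],[0,0,0]],[[0,0,0],[0,0,0]],[[0,0,0],[0,0,0]],[[0,0,0],[0,0,0]],[[0,0,0],[0,0,0]]]}' 0 40
```

```text
time: 7.53
ee_pos: [0.4747, -0.3424, 0.0639]
eef_rot: [0.867, 0.499, 0.0, -0.0]
ft_force: [0.4, -0.8, -0.5]
width: 0.05
grip_force: 0.0
time: 7.95
ee_pos: [0.4739, -0.3415, 0.0068]
eef_rot: [0.867, 0.499, -0.0, -0.001]
ft_force: [-2.1, 0.3, 0.3]
width: 0.0502
grip_force: 0.0
time: 8.53
ee_pos: [0.4748, -0.3427, 0.0091]
eef_rot: [0.867, 0.499, 0.0, 0.0]
ft_force: [1.9, 0.3, 0.3]
width: 0.012
grip_force: 40.0
```

```bash
python3 -m crank '{"steps":[[[0,0,0.3],[0,0,0]],[[0,0,0.7],[0,0,0]],[[0,0,1],[0,0,0]],[[0,0,1],[0,0,0]],[[0,0,1],[0,0,0]],[[0,0,0.5],[0,0,0]],[[0,0.5,0],[0,0,0]],[[0.1,0.9,0],[0,0,0.5]],[[0.1,1,0],[0,0,0.5]],[[0.1,1,0],[0,0,0.5]]]}'
python3 -m crank '{"steps":[[[0.1,1,0],[0,0,0.5]],[[0.1,1,0],[0,0,0.5]],[[0.1,1,0],[0,0,0.5]],[[0.1,1,0],[0,0,0.5]],[[0.1,1,0],[0,0,0.5]],[[0.1,1,0],[0,0,0.5]],[[0.1,1,0],[0,0,0.5]],[[0.1,1,0],[0,0,0.5]],[[0.1,1,0],[0,0,0.5]],[[0,1,0],[0,0,0.5]]]}'
python3 -m crank '{"steps":[[[0,1,0],[0,0,0.45]],[[0,1,0],[0,0,0]],[[0,1,0],[0,0,0]],[[0,1,0],[0,0,0]],[[0,0.7,0],[0,0,0]],[[0,0.3,0],[0,0,0]],[[0,0,0],[0,0,0]],[[0,0,0],[0,0,0]]]}'
python3 - <<'E'
from find import *
for n in('top','side'):
    c=shot(n); cv2.imwrite(f'pics/{n}4.png',c['pixels'])
E
python3 -c "
import cv2;a=cv2.imread('pics/top4.png')[140:290,170:370];b=cv2.imread('pics/side4.png')[180:330,250:450]
cv2.imwrite('pics/c4.png',cv2.resize(cv2.vconcat([a,b]),None,fx=2,fy=2,interpolation=2))"
```

```text
time: 9.37
ee_pos: [0.4814, -0.2554, 0.1197]
eef_rot: [0.832, 0.555, -0.0, -0.001]
ft_force: [0.9, 0.8, -1.9]
width: 0.0117
grip_force: 40.0
time: 10.2
ee_pos: [0.5048, -0.005, 0.1214]
eef_rot: [0.691, 0.723, 0.0, 0.0]
ft_force: [-0.0, -0.6, -1.7]
width: 0.0113
grip_force: 40.0
time: 10.87
ee_pos: [0.5046, 0.1172, 0.1211]
eef_rot: [0.678, 0.735, -0.0, 0.0]
ft_force: [0.9, 0.1, -1.8]
width: 0.0119
grip_force: 40.0
```

View pics/c4.png

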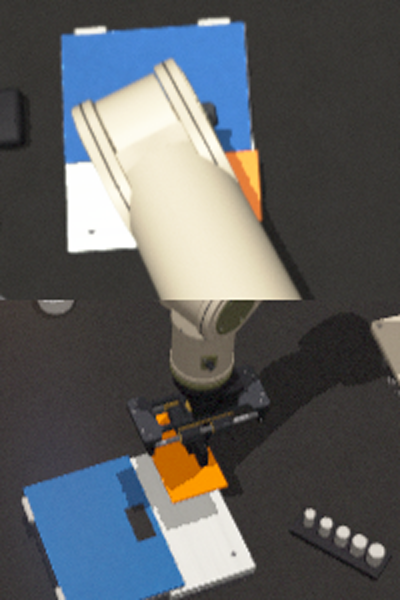

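Crop shows the strip held over the ledge, roughly square, with its +y edge visible to the side camera (about 215,490 in the crop). Cover still shut. Move over and lower.

```bash
python3 -m crank '{"steps":[[[-0.08,0.5,0],[0,0,0]],[[-0.08,0.8,0],[0,0,0]],[[0,0.5,-0.3],[0,0,0]],[[0,0.25,-0.6],[0,0,0]],[[0,0,-0.7],[0,0,0]],[[0,0,-0.6],[0,0,0]],[[0,0,-0.4],[0,0,0]],[[0,0,-0.1],[0,0,0]],[[0,0,0],[0,0,0]]]}'
cat > m.py <<'E'
from find import *
c=shot('side'); im=c['pixels'].astype(int); b,g,rr=im[...,0],im[...,1],im[...,2]; P=cloud(c)
m=((rr>120)&(b<90)&(rr-b>90)); cn=biggest(m,(270,220,420,350)); mm=np.zeros((480,640),np.uint8); cv2.drawContours(mm,[cn],-1,1,-1); mm=cv2.erode(mm,np.ones((3,3)))*m
q=P[mm>0]; q=q[(q[:,2]<.09)&(q[:,2]>.02)]; z=np.median(q[:,2])
A=np.c_[q[:,:2]-q[:,:2].mean(0),np.ones(len(q))]; k=np.linalg.lstsq(A,q[:,2],rcond=None)[0]
print('plate top z',z,'slopes',k[:2],'n',len(q))
s=monitor.read_state(); t=s['ee_pos']; zt=t[2]-.0091+.004
a=np.radians(4.65); R=np.array([[np.cos(a),np.sin(a)],[-np.sin(a),np.cos(a)]]); seat=np.array([.5816,.1746])
p=np.array([R@(ray(c,u[0],zt)[:2]-seat) for u in cn])*1000
print('tcp local',(R@(t[:2]-seat))*1000,t[2],s['ft_force'],'strip local min/max',p.min(0),p.max(0))
i=np.argsort(p[:,1])[-25:]; j=p[(p[:,1]>p[:,1].max()-6)]
print('left edge line',np.polyfit(j[:,0],j[:,1],1), j[:,0].min(),j[:,0].max())
cv2.imwrite('pics/last.png',cv2.resize(c['pixels'][210:350,260:420],None,fx=4,fy=4,interpolation=2))
E
python3 m.py; cp pics/last.png pics/s5.png
```

```text
time: 11.72
ee_pos: [0.5007, 0.1677, 0.0534]
eef_rot: [0.679, 0.734, -0.0, -0.0]
ft_force: [-0.2, 0.2, -0.7]
width: 0.0119
grip_force: 40.0
plate top z 0.04853842517176199 slopes [0.01008038 0.01569769] n 489
tcp local [-80.74446994   0.10987636] 0.05417118457642921 [-0.21869906  0.17097206 -1.2412477 ] strip local min/max [-99.81749881 -17.75158995] [-14.79272283  73.48454302]
left edge line [-1.44666837e-02  7.14975216e+01] -94.7934936537596 -14.792722830363255
```

View pics/s5.png

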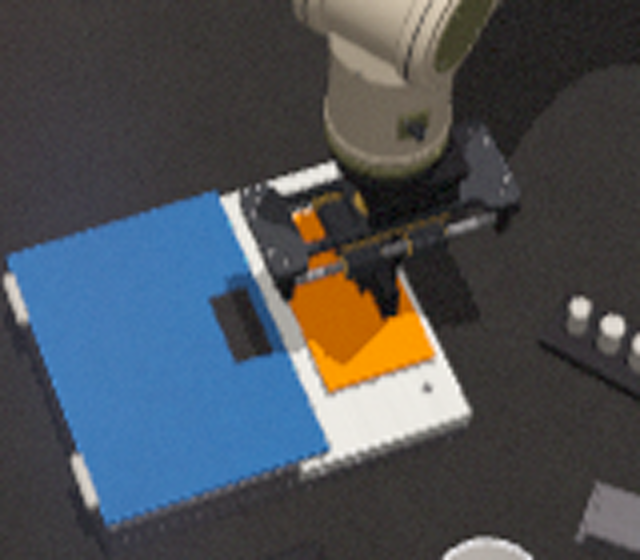

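The crop shows the strip level just over the ledge, squared, edge about 15 mm in front of the lip (edge runs (295,310)-(325,390)). It is about 2 mm towards -y; correct and lay down.

```bash
python3 -m crank '{"steps":[[[0,0.08,-0.15],[0,0,0]],[[0,0,-0.15],[0,0,0]],[[0,0,-0.05],[0,0,0]],[[0,0,0],[0,0,0]]]}'; python3 -m crank '{"steps":[[[0,0,-0.05],[0,0,0]],[[0,0,0],[0,0,0]],[[0,0,0],[0,0,0]]]}'; python3 m.py
```

```text
time: 12.1
ee_pos: [0.5008, 0.1707, 0.0452]
eef_rot: [0.678, 0.735, 0.0, 0.0]
ft_force: [0.3, -0.6, -1.4]
width: 0.0119
grip_force: 40.0
time: 12.35
ee_pos: [0.5009, 0.1707, 0.045]
eef_rot: [0.678, 0.735, -0.0, 0.0]
ft_force: [-4.8, -2.7, 12.4]
width: 0.0119
grip_force: 40.0
plate top z 0.040482905527147506 slopes [0.015773   0.02815622] n 478
tcp local [-80.72954385   2.68677092] 0.04498242650928165 [-6.25295358 -2.28519865 13.15088979] strip local min/max [-99.67218376 -14.49005505] [-14.96319377  76.1266343 ]
left edge line [-1.59369281e-02  7.32761252e+01] -94.7597267274566 -15.985374820112058
```

```bash
python3 -m crank '{"steps":[[[0,0,0.02],[0,0,0]],[[0.2,0.016,0],[0,0,0]],[[0.2,0.016,0],[0,0,0]],[[0.2,0.016,0],[0,0,0]],[[0.2,0.016,0],[0,0,0]]]}'; python3 -m crank '{"steps":[[[0.2,0.016,0],[0,0,0]],[[0.2,0.016,0],[0,0,0]],[[0.1,0.008,0],[0,0,0]],[[0.1,0.008,0],[0,0,0]],[[0,0,0],[0,0,0]]]}'; python3 m.py
```

```text
time: 12.82
ee_pos: [0.5204, 0.1728, 0.045]
eef_rot: [0.678, 0.735, -0.0, -0.0]
ft_force: [-6.4, -0.3, 10.0]
width: 0.0117
grip_force: 40.0
time: 13.23
ee_pos: [0.5359, 0.174, 0.045]
eef_rot: [0.678, 0.735, 0.0, -0.0]
ft_force: [-3.4, -0.6, 6.7]
width: 0.0118
grip_force: 40.0
plate top z 0.0401871155741651 slopes [0.02641882 0.03050983] n 311
tcp local [-45.60701495   3.13872917] 0.04504272821837884 [-2.94624563 -0.06759406  6.41555041] strip local min/max [-64.66484532 -14.11674008] [-1.64784575 76.08019644]
left edge line [-1.03931415e-04  7.44442170e+01] -63.319943188458694 -2.628297160525314
```

```bash
python3 -m crank '{"steps":[[[0.06,0.005,0],[0,0,0]],[[0.06,0.005,0],[0,0,0]],[[0,0,0],[0,0,0]]]}'; python3 -m crank '{"steps":[[[0.04,0.003,0],[0,0,0]],[[0,0,0],[0,0,0]]]}'; python3 m.py
```

```text
time: 13.53
ee_pos: [0.5386, 0.1743, 0.0451]
eef_rot: [0.678, 0.735, 0.0, -0.0]
ft_force: [-4.6, 0.4, 8.0]
width: 0.0116
grip_force: 40.0
time: 13.7
ee_pos: [0.5394, 0.1743, 0.045]
eef_rot: [0.678, 0.735, -0.0, -0.0]
ft_force: [-4.5, -0.1, 8.1]
width: 0.0116
grip_force: 40.0
plate top z 0.039994838094447926 slopes [0.04053413 0.03189792] n 278
tcp local [-42.03953442   3.17962931] 0.04502293169445015 [-5.52924913 -0.05855483  6.97898303] strip local min/max [-60.9442491  -14.04306804] [-1.65226834 76.07046321]
left edge line [-1.30985997e-02  7.42048768e+01] -56.55578644393971 -2.6327322042982524
```

```bash
python3 -m crank '{"steps":[[[0,0,-0.03],[0,0,0]],[[0,0,-0.02],[0,0,0]],[[0,0,0],[0,0,0]],[[0,0,0],[0,0,0]],[[0,0,0],[0,0,0]],[[0,0,0],[0,0,0]]]}'; python3 m.py; cp pics/last.png pics/s6.png; python3 - <<'E'
from find import *
c=shot('side');P=cloud(c); im=c['pixels'].astype(int)
m=((im[...,0]-im[...,2])>50); m[:240]=0;m[345:]=0;m[:,:255]=0;m[:,345:]=0
q=P[cv2.erode(m.astype(np.uint8),np.ones((5,5)))>0]; q=q[(q[:,2]>.03)&(q[:,2]<.15)]
A=np.c_[q[:,:2]-q[:,:2].mean(0),np.ones(len(q))];print('cover plane',np.linalg.lstsq(A,q[:,2],rcond=None)[0],len(q))
E
```

```text
time: 14.25
ee_pos: [0.5395, 0.1744, 0.045]
eef_rot: [0.678, 0.735, -0.0, 0.0]
ft_force: [-11.6, -2.3, 22.7]
width: 0.012
grip_force: 40.0
plate top z 0.04037755189833303 slopes [0.03730332 0.03248975] n 276
tcp local [-42.02545459   3.15269455] 0.044978395610110265 [-10.24250712  -2.16145593  22.35717072] strip local min/max [-60.95589382 -14.06754134] [-1.66221779 76.04856643]
left edge line [-1.30985997e-02  7.41827970e+01] -56.56730569023291 -2.642709687427676
cover plane [0.00423704 0.00200047 0.05125366] 2962
```

View pics/s6.png

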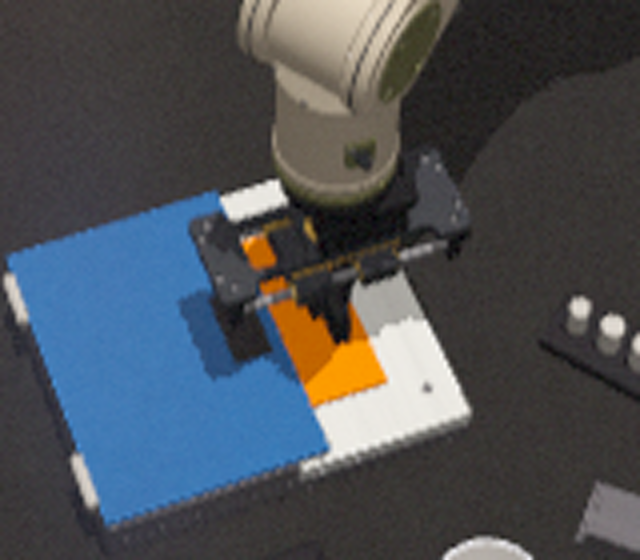

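The crop shows the strip's front edge under the lip along (245,245)-(310,400), lying flat, with the cover flat at 51 mm. The strip is held down with about 22 N.

```bash
python3 -c "
from bench import ticket; print(ticket.close_job())"
```

```text
the job is handed in; nothing more can be done
None
```

Job handed in after about 14 s of robot time: the cover is shut past its catch, and the strip is tucked about 23–24 mm under the lip, square and about centred (only its +y end was visible to check), still gripped and pressed flat with about 22 N.

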